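# Hang the deep bin on the slat stand

### The arm

A 6-joint arm with a two-finger parallel gripper is mounted at the origin on a cart in front of the work surface, level with it; the furniture and walls round the work are solid. World frame = base frame: x ahead of the robot, y to its left, z up, the work surface at z = 0. Lengths are in m, angles in rad, forces in N, time in s.
With the tool pointing down it reaches from about 0.3 to 0.825 m from the base axis. Payload 5.4 kg.
Tool frame: the origin (TCP) lies at the very end of the fingers, on their centre line; the grasp point (between the pads) lies 19 mm behind it (grip_depth is the distance from the TCP to the grasp point, in m); z points along the fingers, y is the line along which they close (so a half turn about z gives the same grasp; the last joint's range is limited). The gripper opens to 92 mm and grips with 3 to 60 N. Pads are 20 mm wide; open, the fingers measure 128 mm over their backs; the gripper's body (75 mm by 189 mm) begins 69 mm behind the grasp point.
Start: joints at [-1.46, 0.158, 1.597, -0, 1.386, -0.21], TCP at [0.181, -0.546, 0.215] pointing down, gripper open.
Joint ranges: [-2.91, 2.91], [-0.94, 2.29], [0.18, 2.7], [-1.29, 4.43], [0.17, 2.64], [-3, 3]. Speed limits (rad/s): [2.57, 2.57, 3.14, 3.14, 3.14, 3.14].

### API

Orientations are given as a unit quaternion [w, x, y, z].
In Python, from station import move_pose, line_to, movej, set_gripper, pause, solve_ik, get_image, calibration, IKError, finish_job, spot_in, outline_of, get_time_s, get_q, get_joint_velocities, get_effort, get_eef_pos, get_tool_rot, get_ft_force, get_torque, get_finger_gap, get_finger_force, grip_depth gives the robot as it stands. The module is installed in compiled form; this text tells all that it offers. Calls block until the motion is done:
- move_pose(position, orientation): joint-space move of the TCP to a pose.
- line_to(position, frame=None, feed=0.15): straight line of the TCP; frame=None keeps the orientation; feed is the mean speed in m/s.
- movej(angles): joint-space move.
- set_gripper(opening): finger opening in m; the grip force is fixed at half the most; returns when the fingers have stopped.
- pause(seconds).
- solve_ik(position, orientation): joint angles nearest the present ones, or None.
- get_image(name): name is "scene" or "top"; returns the picture (384x512x3 uint8, blue, green, red); there is no depth.
- calibration(name): a dict with "intrinsics" (3x3 intrinsics, pixels), "xyz" and "orientation" of the camera in the world. Camera axes: x right, y down, z forward; pixel columns grow to the right and rows downward; lengths in m; the calibration is good to about 2 mm. A picture is of the moment at which its call begins. calibration takes no time and is no camera call.
A pose or a line that the arm cannot do raises IKError and nothing moves.
- finish_job(): hands the job in; it is judged then, once.
Trained networks look in the newest picture that a camera, given by its name, has taken for a name from the list of things; names that differ only in an ending like _2 or _b are one class to them, and where a whole thing is asked for, a point or a joint stands for the part that bears it (a point fixed in the world has none). Each returns a list of dicts, best first, with "conf" (0 to 1); they miss things now and then, are a little off and sometimes report something else, mostly with a low value. They report only what shows in the picture. A call takes as long as a camera call. They do not tell look-alikes from the thing itself.
- spot_in(camera, label): "rect" ([centre column, centre row, width, height] in pixels, round what is visible of it).
- outline_of(camera, label): "pixels" (384x512 bool, what is visible of it) and "rect" ([centre column, centre row, width, height] in pixels, round what is visible of it).
Readings, each from a call of its own:
- get_time_s(): time.
- get_q(): joint angles.
- get_joint_velocities(): joint speeds.
- get_effort(): joint torques, N m.
- get_eef_pos(): TCP position.
- get_tool_rot(): TCP orientation.
- get_ft_force(): force on the tool from outside, world axes, zero at the start.
- get_torque(): the same for the moment, N m.
- get_finger_gap(): finger opening in m.
- get_finger_force(): force on a finger pad.
Only numpy, scipy, OpenCV 4.12 (cv2) and the standard library are available. Lean on these libraries where they do the work, as an engineer would, in place of code of your own. Each camera call takes 0.05 s, during which the arm holds its last target. There are 200 camera calls.

### The job

Hang the deeper of the two grey bins on the slat stand, in the middle of its groove: tip the bin's front up, slip the tongue of its hook through the groove behind the top slat, then swing the bin down so that it hangs level with its back against the board. Leave the shallow bin where it stands.

Things in the scene. Friction and masses are not known exactly. Their poses are not given: they have to be found in the camera images.
- slat_stand: fixed aluminium slat stand between two dark posts, 306 wide (y), 215 high. Origin: on the worktop below the middle of its front face (x = 0); +x into the stand, away from the robot. A board, 5 thick, z = 30 to 150; above it an open groove, 28 high, 280 wide; then the top slat, 5 thick, z = 178 to 208. The space behind is free. Yaw up to 12 degrees. All in mm.
- groove (a point): point on the stand's front face, middle of the groove's lower edge (stand frame 0, 0, 150 mm); axes as the stand's. Hung, the bin's neck rests on this edge, its back wall lies on the board and the tongue stands behind the top slat, with 5 mm of play fore and aft.
- deep_bin: the bin to hang: open-topped, grey plastic, upright, 120 (x) x 50 (y) x 70 (z) mm, 0.15 kg; grip it across its 50 mm width. Origin: centre of its underside; +x toward the hook. From the back wall (x = 60) a level neck, 40 wide, 4 thick, underside z = 60, runs to x = 74. Gripped near the rim and forward of its middle (x about -20), with the fingers upright or leaning a little forward, it keeps the wrist clear of the stand when tipped.
- deep_bin_tip (a point): centre of the top edge of the deep bin's tongue (bin frame 72, 0, 98 mm); axes as the bin's. The tongue stands up from the neck's end: x = 70 to 74, 40 wide (y), z = 60 to 98 mm. It is taller than the groove, so it enters only with the bin tipped front up; about 40 degrees is ample.
- shallow_bin: the bin to leave alone: like the deep one with the same hook, but only 40 mm deep (neck underside z = 30, tongue top z = 68 mm). Origin: centre of its underside; +x toward its hook. Which bin stands left and which right varies.
There are look-alikes about, which are no part of the job. Leave any blue look-alike of the deep_bin alone.

How it is judged:
By the outcome, as a careful person would: the job done as asked, in the order asked, and still so for the second after the job is handed in, with the robot touching nothing.
It also fails if it takes over 43 s, if anything falls off the work surface, if the arm or the gripper's body presses on something with over 40 N, if the wrist force passes 120 N, or if a joint passes its speed limit or range.

## Working session

There is one attempt and no reset: what is moved stays moved. The work goes in short steps, each a Python script; the robot and the scene stay as the last script left them, time stands still between calls to the robot, and variables do not carry over. Pictures are saved under pics/ and viewed, at most 10 in all, crops included, and the job is handed in when it is done.

```bash
mkdir -p pics; python3 - <<'E'
from station import *
import cv2,numpy as np
for n in ("scene","top"):
    im=get_image(n); cv2.imwrite(f"pics/{n}0.png",cv2.resize(im,(768,576)))
    c=calibration(n); print(n,c)
    for l in ("deep_bin","shallow_bin","slat_stand","deep_bin_tip","groove"):
        try: print(l,[(round(d["conf"],2),np.round(d["rect"]).tolist()) for d in spot_in(n,l)])
        except Exception as e: print(l,e)
print(get_time_s(),grip_depth,get_tool_rot(),get_eef_pos())
E
```

```text
scene {'intrinsics': array([[369.06610528,   0.        , 253.93301999],
       [  0.        , 369.06610528, 190.1325864 ],
       [  0.        ,   0.        ,   1.        ]]), 'xyz': array([0.12895561, 0.55371856, 0.66946833]), 'orientation': array([ 0.16356916, -0.34228324,  0.82768131, -0.41355889])}
deep_bin [(0.88, [340.0, 201.0, 51.0, 46.0]), (0.69, [177.0, 308.0, 76.0, 70.0])]
shallow_bin [(0.81, [243.0, 264.0, 44.0, 65.0]), (0.52, [220.0, 196.0, 102.0, 137.0])]
slat_stand [(0.67, [222.0, 196.0, 98.0, 129.0])]
deep_bin_tip [(0.86, [177.0, 308.0, 73.0, 66.0]), (0.69, [339.0, 201.0, 46.0, 44.0])]
groove [(0.74, [223.0, 195.0, 100.0, 137.0])]
top {'intrinsics': array([[396.19527993,   0.        , 259.49404852],
       [  0.        , 396.19527993, 193.66737598],
       [  0.        ,   0.        ,   1.        ]]), 'xyz': array([0.44977076, 0.06839912, 0.99683174]), 'orientation': array([ 0.05989444, -0.70357706,  0.70448984, -0.07131648])}
deep_bin [(0.97, [356.0, 239.0, 41.0, 68.0]), (0.61, [142.0, 230.0, 44.0, 67.0])]
shallow_bin []
slat_stand [(0.73, [254.0, 159.0, 146.0, 66.0])]
deep_bin_tip [(0.97, [139.0, 228.0, 42.0, 60.0]), (0.61, [353.0, 244.0, 41.0, 65.0])]
groove [(0.81, [251.0, 161.0, 146.0, 67.0]), (0.26, [216.0, 228.0, 30.0, 59.0])]
0.6 0.0187 [ 2.41977496e-06  9.87162481e-01  1.59719241e-01 -1.69999103e-05] [ 0.18128142 -0.54565747  0.21461055]
```

View pics/scene0.png

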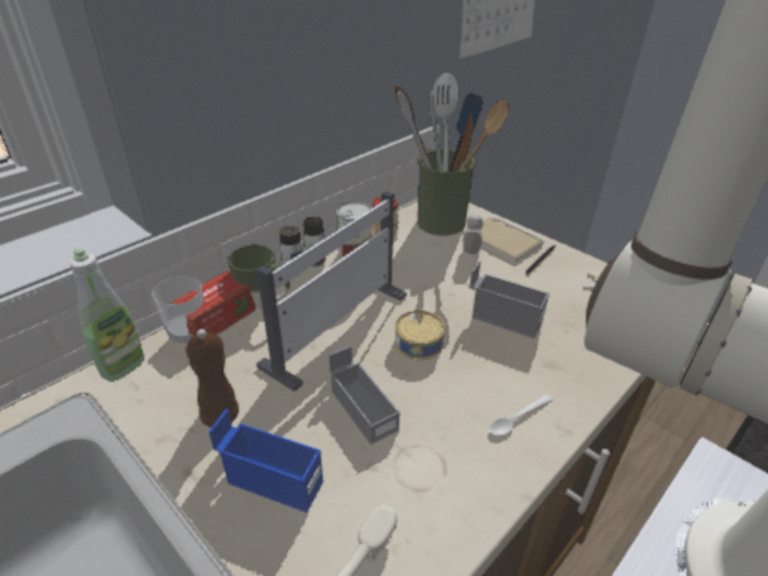

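View pics/top0.png

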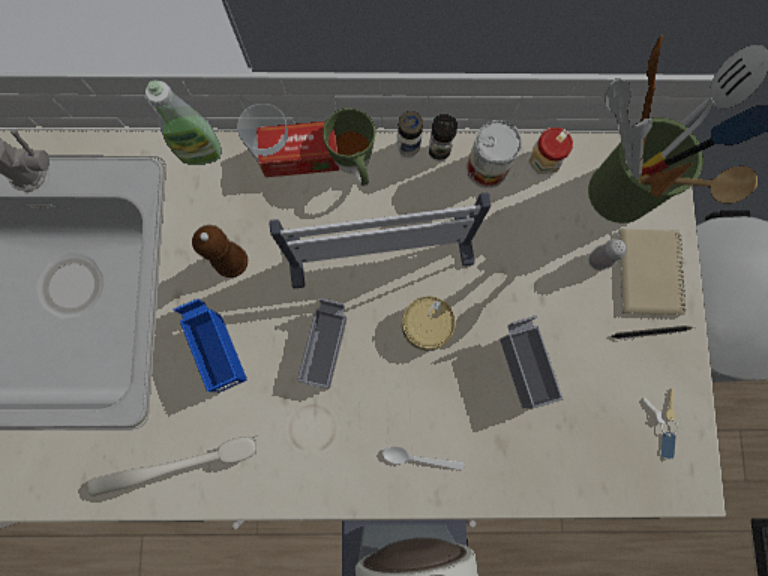

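The grey deep bin is at scene (340,201) and top (355,243). It could be confused with the blue look-alike at scene (177,308) / top (142,230), or with the shallow grey bin at scene (243,264) / top (216,228). I choose the one on the robot's right: it is grey and tall-walled. Next I fit its pose in both views and crop in to check it.

```bash
cat > h.py <<'E'
from station import *
import cv2,numpy as np
from scipy.spatial.transform import Rotation as R
from scipy.optimize import minimize,least_squares
def rot(q): return R.from_quat([q[1],q[2],q[3],q[0]])
def quat(r): a=r.as_quat(); return np.array([a[3],a[0],a[1],a[2]])
def proj(n,P):
    c=calibration(n); p=rot(c["orientation"]).inv().apply(np.atleast_2d(P)-c["xyz"])
    u=p@c["intrinsics"].T; return u[:,:2]/u[:,2:]
def box(a,b): return np.array([[x,y,z] for x in(a[0],b[0]) for y in(a[1],b[1]) for z in(a[2],b[2])],float)/1000
BIN=[box((-60,-25,0),(60,25,70)),box((60,-20,60),(74,20,64)),box((70,-20,60),(74,20,98))]
def sil(n,parts,T,r,S=4):
    m=np.zeros((384*S,512*S),np.uint8)
    for P in parts:
        uv=(proj(n,r.apply(P)+T)+.5)*S
        cv2.fillConvexPoly(m,cv2.convexHull(uv.round().astype(np.int32)),255)
    return cv2.resize(m,(512,384),interpolation=cv2.INTER_AREA)/255.
def mask(n,l,uv):
    D=outline_of(n,l); d=min(D,key=lambda d:np.hypot(*(np.array(d["rect"][:2])-uv))); print(n,l,d["conf"],np.round(d["rect"]))
    return d["pixels"].astype(float)
def fitbin(masks,x0,free=(0,1,2,3)):
    def cost(p): 
        return sum(np.abs(sil(n,BIN,np.array([p[0],p[1],p[3]]),R.from_euler('z',p[2]))-m).sum()/m.sum() for n,m in masks.items())
    b=minimize(cost,x0,method="Nelder-Mead",options=dict(initial_simplex=np.vstack([x0]+[np.array(x0)+d for d in np.diag([.02,.02,.15,.015])]),maxiter=250))
    return b.x,b.fun
E
python3 - <<'E'
from h import *
im={n:get_image(n) for n in("scene","top")}
M={"scene":mask("scene","deep_bin",(340,201)),"top":mask("top","deep_bin",(355,243))}
# rough: top ray at z=.035
c=calibration("top"); d=rot(c["orientation"]).apply(np.linalg.inv(c["intrinsics"])@[355,243,1]); p=c["xyz"]+d*(.04-c["xyz"][2])/d[2]; print("rough",p)
best=min((fitbin(M,[p[0],p[1],y,0.]) for y in(-.2,.2,.5)),key=lambda b:b[1])
print(best)
np.save("bin.npy",best[0])
W=np.zeros((600,800,3),np.uint8)
def crop(n,x,y,w,h,s): return cv2.resize(im[n][y:y+h,x:x+w],None,fx=s,fy=s,interpolation=cv2.INTER_CUBIC)
for i,n,x,y in((0,"scene",300,165),(1,"top",310,200)):
    k=crop(n,x,y,80,80,5); k0=k.copy()
    for P in BIN:
        uv=proj(n,R.from_euler('z',best[0][2]).apply(P)+[best[0][0],best[0][1],best[0][3]])
        q=cv2.convexHull(((uv-[x,y]+.5)*5).round().astype(np.int32)); cv2.polylines(k,[q],True,(0,255,255),1)
    W[:400,i*400:i*400+400]=k
cv2.imwrite("pics/bin.png",W[:400])
cv2.imwrite("pics/s_scene.png",crop("scene",160,120,120,145,4))
cv2.imwrite("pics/s_top.png",crop("top",175,120,155,80,5))
E
```

```text
scene deep_bin 0.56 [340. 201.  51.  52.]
top deep_bin 0.9 [354. 239.  42.  67.]
rough [ 0.50870064 -0.17730604  0.04      ]
(array([ 0.50671982, -0.17297495,  0.27328881, -0.00361003]), np.float64(0.11046531905961682))
```

View pics/bin.png

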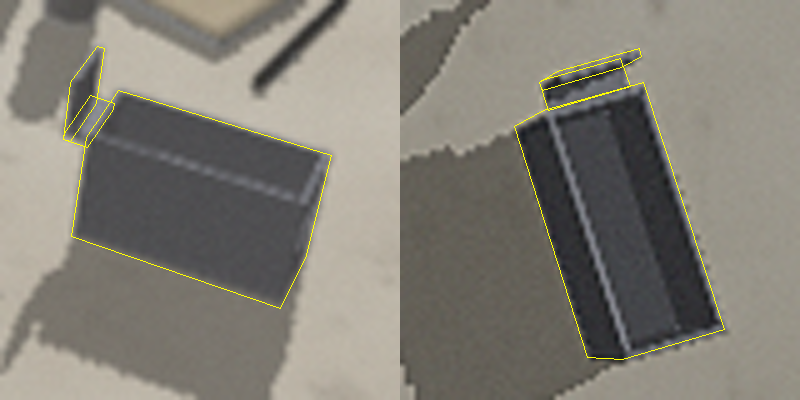

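View pics/s_scene.png

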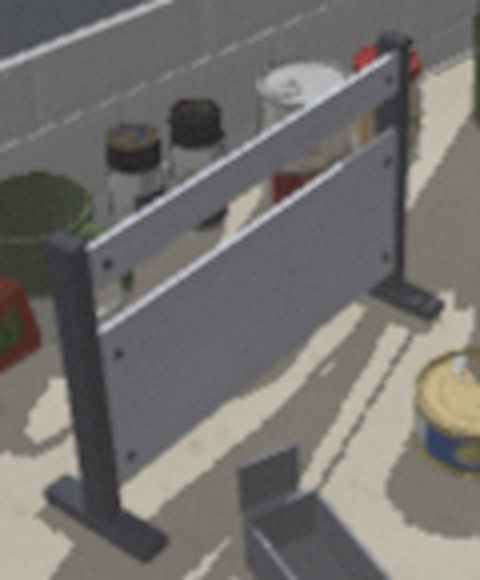

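View pics/s_top.png

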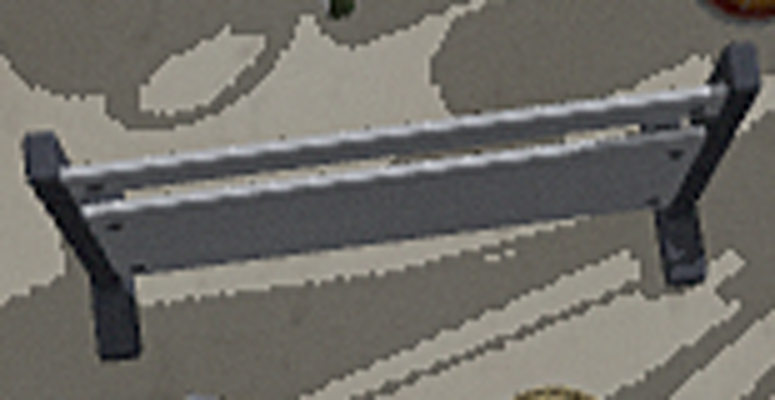

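The yellow fit sits on the grey, tall-walled bin in both views, so the choice holds (z = -3.6 mm, expected 0). The two stand crops show six bolts and the board and slat edges, so I fit the stand pose from those.

```bash
cat > fs.py <<'E'
from h import *
sc=lambda a:np.array(a,float)/4+[160,120]-.375
tp=lambda a:np.array(a,float)/5+[175,120]-.4
B={"scene":sc([(107,264),(390,80),(118,353),(389,160),(130,456),(386,258)]),"top":tp([(95,187),(704,113),(113,227),(676,154),(138,268),(655,201)])}
E={"scene":sc([(102,337),(395,138),(92,253),(393,62)]),"top":tp([(90,217),(700,136),(72,181),(715,98)])}
BOT={"top":tp([(140,271),(655,207)])}
def lineres(n,pts,a,b):
    u=proj(n,np.array([a,b])); d=u[1]-u[0]; d/=np.hypot(*d); k=pts-u[0]; return k[:,0]*d[1]-k[:,1]*d[0]
def res(p,free=True):
    x,y,yaw,z0,yb,zs,zu,zl=p; r=R.from_euler('z',yaw); W=lambda P:r.apply(np.array(P,float))+[x,y,z0]
    o=[]
    bp=W([(0,s*yb,z) for z in(zs,zu,zl) for s in(1,-1)])
    for n in B:
        o+=[(proj(n,bp)-B[n]).ravel()]
        for i,z in((0,.15),(2,.208)): o+=[lineres(n,E[n][i:i+2],*W([(0,.14,z),(0,-.14,z)]))]
    o+=[lineres("top",BOT["top"],*W([(0,.14,.03),(0,-.14,.03)]))]
    return np.concatenate(o)
s=least_squares(res,[.65,.07,-.1,0,.13,.19,.14,.04],loss="soft_l1")
print(s.x.round(4)); print(np.round(res(s.x),1))
x=s.x; np.save("stand.npy",x)
r=R.from_euler('z',x[2])
print("groove",r.apply([0,0,.15])+[x[0],x[1],x[3]], "right post inner front", r.apply([0,-.14,.15])+[x[0],x[1],x[3]])
E
python3 fs.py
```

```text
Traceback (most recent call last):
  File "fs.py", line 18, in <module>
    s=least_squares(res,[.65,.07,-.1,0,.13,.19,.14,.04],loss="soft_l1")
  File "fs.py", line 16, in res
    o+=[lineres("top",BOT["top"],*W([(0,.14,.03),(0,-.14,.03)]))]
        ~~~~~~~^^^^^^^^^^^^^^^^^^^^^^^^^^^^^^^^^^^^^^^^^^^^^^^^^
  File "fs.py", line 8, in lineres
    u=proj(n,np.array([a,b])); d=u[1]-u[0]; d/=np.hypot(*d); k=pts-u[0]; return k[:,0]*d[1]-k[:,1]*d[0]
  File "h.py", line 8, in proj
    c=calibration(n); p=rot(c["orientation"]).inv().apply(np.atleast_2d(P)-c["xyz"])
ValueError: time passes only in moves, steps and waits
```

```bash
sed -i 's/^def rot(q)/CAL={n:calibration(n) for n in("scene","top")}\ndef rot(q)/; s/c=calibration(n); p=rot/c=CAL[n]; p=rot/' h.py; python3 fs.py
```

```text
[ 0.6971  0.0661  0.1323 -0.0032  0.129   0.1945  0.132   0.0507]
[ 0.3  0.2  0.4 -0.   0.2  0.1  0.2  0.2  0.4  0.3  0.4 -0.2  0.3 -0.7
  0.1 -0.3 -0.3 -0.3 -1.1 -0.7  0.2 -0.6  0.3 -0.3 -0.2 -0.3 -0.1 -0.1
 -0.2  0.5 -0.5 -0.   1.1  0.7]
groove [0.69712423 0.0661458  0.1468232 ] right post inner front [ 0.71559319 -0.07263063  0.1468232 ]
```

```bash
cat > plan.py <<'E'
import numpy as np
from scipy.sparse import coo_matrix
from scipy.sparse.csgraph import dijkstra
def rect(a,b,n=40):
    t=np.linspace(0,1,n); x=a[0]+(b[0]-a[0])*t; z=a[1]+(b[1]-a[1])*t
    return np.vstack([np.c_[x,0*t+a[1]],np.c_[x,0*t+b[1]],np.c_[0*t+a[0],z],np.c_[0*t+b[0],z]])
def r2(P,th): c,s=np.cos(th),np.sin(th); return np.c_[P[:,0]*c+P[:,1]*s,-P[:,0]*s+P[:,1]*c]  # front up: z axis -> +x
G=np.array([-20,56.])      # grasp point in bin frame
LEAN=np.radians(20)        # body leans to -x in bin frame
binp=np.vstack([rect((-60,0),(60,70)),rect((60,60),(74,64)),rect((70,60),(74,98))])
grip=np.vstack([rect((-12,-19),(12,69)),rect((-42,69),(42,260))])
ALL=np.vstack([binp,r2(grip,-LEAN)+G])
def sdf(P,a,b):
    c=(np.array(a)+b)/2; h=(np.array(b)-a)/2; q=np.abs(P-c)-h
    return np.hypot(*np.maximum(q,0).T)+np.minimum(q.max(1),0)
def clear(x,z,th):
    P=r2(ALL,th)+[x,z]; return min(sdf(P,(0,20.),(5,150.)).min(),sdf(P,(0,178.),(5,216.)).min())
def plan():
    X=np.arange(-170,-54,2.); Z=np.arange(80,180,2.); T=np.radians(np.arange(0,56,5))
    C=np.array([[[clear(x,z,t) for t in T] for z in Z] for x in X]); N=C.size; I=np.arange(N).reshape(C.shape)
    r,c,w=[],[],[]
    for d in [(1,0,0),(0,1,0),(1,1,0),(1,-1,0),(0,0,1),(1,0,1),(1,0,-1),(0,1,1),(0,1,-1),(1,1,1),(1,1,-1),(1,-1,1),(1,-1,-1)]:
        for s in(1,-1):
            d2=np.array(d)*s; sl=lambda n,k:(slice(max(0,-k),n-max(0,k)),slice(max(0,k),n+min(0,k)))
            S=[sl(n,k) for n,k in zip(C.shape,d2)]
            a=I[tuple(k[0] for k in S)].ravel(); b=I[tuple(k[1] for k in S)].ravel()
            m=np.minimum(C.ravel()[a],C.ravel()[b]); ok=m>0.3
            r.append(a[ok]);c.append(b[ok]);w.append(np.linalg.norm(d2*[1,1,1.5])*(1+30/np.minimum(m[ok],6)**2))
    g=coo_matrix((np.concatenate(w),(np.concatenate(r),np.concatenate(c))),shape=(N,N)).tocsr()
    s=I[5,np.argmin(abs(Z-130)),8]; e=I[np.argmin(abs(X+62)),np.argmin(abs(Z-92)),0]
    D,p=dijkstra(g,indices=s,return_predecessors=True); print("cost",D[e])
    path=[e]
    while path[-1]!=s and path[-1]>=0: path.append(p[path[-1]])
    ijk=np.array(np.unravel_index(path[::-1],C.shape)).T
    return np.array([(X[i],Z[j],T[k],C[i,j,k]) for i,j,k in ijk])
if __name__=="__main__":
    P=plan(); np.save("path.npy",P); Q=P.copy(); Q[:,2]=np.degrees(Q[:,2]); print(Q.round(1).tolist())
E
python3 plan.py
cat >> h.py <<'E'
b=np.load("bin.npy"); st=np.load("stand.npy")
from plan import LEAN,G
def tool(Ro):  # bin rotation -> tool rotation: tool z down leaning, tool y across bin y
    # tool x = bin x-ish, y = -bin y, z = -bin z, tilted by -LEAN about bin y (body toward -x)
    return Ro*R.from_euler('y',-LEAN)*R.from_euler('x',np.pi)
def tcp(origin,Ro,dx=0):
    t=tool(Ro); return origin+Ro.apply([G[0]/1000+dx,0,G[1]/1000])+t.apply([0,0,grip_depth if not callable(grip_depth) else grip_depth()]), quat(t)
def onstand(x,z,th,y=0,zoff=0.):  # mm, rad in stand frame -> bin origin, rotation (true z)
    Rs=R.from_euler('z',st[2]); return Rs.apply([x/1000,y/1000,z/1000])+[st[0],st[1],zoff], Rs*R.from_euler('y',th)
E
python3 - <<'E'
from h import *
Ro=R.from_euler('z',b[2]); o=np.array([b[0],b[1],0])
for h in(.1,0): p,q=tcp(o+[0,0,h],Ro); print(p,q,solve_ik(p,q))
P=np.load("path.npy")
for i in(0,len(P)//2,-1):
    p,q=tcp(*onstand(*P[i,:3])); print(p,solve_ik(p,q))
E
```

```text
cost 331.81271995511094
[[-160.0, 130.0, 40.0, 41.0], [-158.0, 130.0, 40.0, 39.0], [-156.0, 130.0, 40.0, 37.1], [-154.0, 130.0, 40.0, 35.1], [-152.0, 130.0, 40.0, 33.2], [-150.0, 130.0, 40.0, 31.2], [-148.0, 130.0, 40.0, 29.3], [-146.0, 130.0, 40.0, 27.4], [-144.0, 130.0, 40.0, 25.5], [-142.0, 130.0, 40.0, 23.5], [-140.0, 130.0, 40.0, 21.7], [-138.0, 130.0, 40.0, 19.8], [-136.0, 130.0, 40.0, 18.0], [-134.0, 130.0, 40.0, 16.2], [-132.0, 130.0, 40.0, 14.4], [-130.0, 130.0, 40.0, 12.8], [-128.0, 130.0, 40.0, 11.2], [-126.0, 130.0, 40.0, 9.7], [-124.0, 130.0, 40.0, 8.1], [-122.0, 132.0, 35.0, 9.7], [-120.0, 132.0, 35.0, 8.5], [-118.0, 132.0, 35.0, 7.4], [-116.0, 132.0, 35.0, 6.4], [-114.0, 132.0, 35.0, 5.9], [-112.0, 132.0, 35.0, 5.9], [-110.0, 132.0, 35.0, 5.8], [-108.0, 134.0, 35.0, 3.9], [-106.0, 136.0, 35.0, 3.2], [-104.0, 138.0, 35.0, 3.7], [-102.0, 140.0, 35.0, 3.8], [-100.0, 142.0, 35.0, 3.3], [-100.0, 144.0, 35.0, 3.5], [-98.0, 146.0, 35.0, 4.0], [-96.0, 148.0, 35.0, 4.5], [-94.0, 148.0, 35.0, 4.7], [-92.0, 148.0, 35.0, 4.7], [-90.0, 146.0, 30.0, 3.3], [-90.0, 144.0, 30.0, 4.5], 
[... 743 characters left out ...]
[-62.0, 94.0, 0.0, 2.0], [-62.0, 92.0, 0.0, 2.0]]
[ 0.49362047 -0.17664673  0.13842775] [-0.02365428  0.97562804  0.13415009  0.17202955] [-0.76592257 -0.1040542   2.0627876   0.35135625  1.02867569  0.37224223]
[ 0.49362047 -0.17664673  0.03842775] [-0.02365428  0.97562804  0.13415009  0.17202955] [-0.76592257  0.07431734  2.11930923  0.4189178   0.81072474  0.26149773]
[0.55267724 0.04692218 0.16818199] [-0.0887838   0.4373663   1.38729653 -0.07535965  1.65790373  1.35607724]
[0.61474785 0.0551828  0.18728123] [-0.07739137  0.50673118  1.23802675 -0.05408603  1.65302968  1.36359901]
[0.62218077 0.05617201 0.13042775] [-0.15413339  0.10960081  1.86601364  0.13080888  0.83434046  1.21264311]
```

```bash
python3 - <<'E'
from h import *
Ro=R.from_euler('z',b[2]); o=np.array([b[0],b[1],0])
p,q=tcp(o+[0,0,.14],Ro); move_pose(p,q)
p0,_=tcp(o,Ro); line_to(p0,feed=.12); print(get_ft_force().round(1))
set_gripper(0.03); print(get_finger_gap(),get_finger_force())
line_to(p0+[0,0,.2],feed=.2); print(get_ft_force().round(1),get_finger_gap())
# pre-insertion pose
P=np.load("path.npy"); p,q=tcp(*onstand(*P[0,:3])); move_pose(p+[0,0,.06],q); line_to(p)
print(get_time_s(),get_finger_gap(),get_eef_pos()-p)
for n in("scene","top"):
    im=get_image(n); cv2.imwrite(f"pics/pre_{n}_raw.png",im); im=cv2.resize(im,None,fx=4,fy=4,interpolation=cv2.INTER_CUBIC)
    O,Rb=onstand(*P[0,:3],zoff=st[3])
    for B in BIN:
        cv2.polylines(im,[cv2.convexHull(((proj(n,Rb.apply(B)+O)+.5)*4).round().astype(np.int32))],True,(0,255,255),1)
    x,y=((proj(n,O+[0,0,.03])[0])*4).astype(int)-[200,240]
    if n=="scene": A=im[y:y+480,x:x+400]
    else: cv2.imwrite("pics/pre.png",np.hstack([A,im[y:y+480,x:x+400]])); print("origin top",x,y)
    print(n,spot_in(n,"deep_bin"))
E
```

```text
[-0.4  0.8  0.2]
0.04989297337213662 29.94540363550186
[ 0.2  0.8 -2. ] 0.05008786492616847
7.2167 0.04970941393057446 [ 0.00011703 -0.00100868  0.00079128]
scene [{'rect': [270.6, 193.2, 67.0, 49.7], 'conf': 0.68}]
origin top 856 662
top [{'rect': [141.3, 231.2, 42.8, 66.5], 'conf': 0.62}]
```

View pics/pre.png

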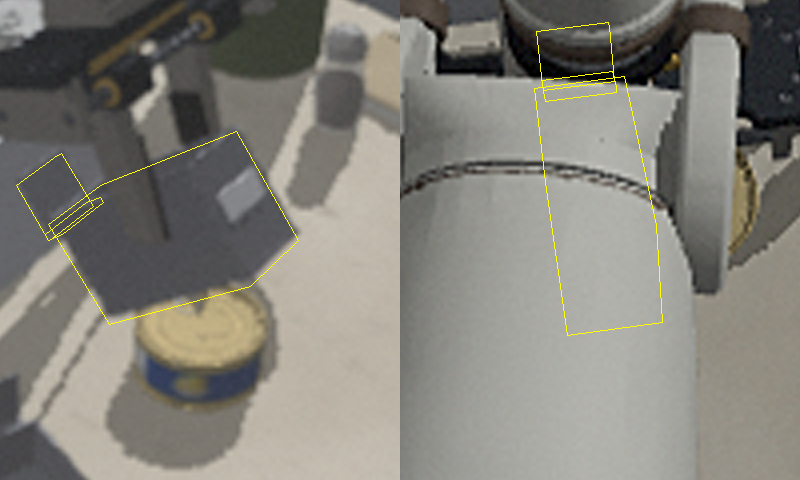

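```bash
python3 - <<'E'
from h import *
P=np.load("path.npy"); get_image("scene")
m=mask("scene","deep_bin",(270,193)); cv2.imwrite("pics/m.png",m*255)
def f(d,n="scene"):
    O,Rb=onstand(P[0,0]+d[0],P[0,1]+d[1],P[0,2]+d[2]/50,zoff=st[3]); return O,Rb
mm=cv2.morphologyEx(m,cv2.MORPH_CLOSE,np.ones((25,25)))
ys,xs=np.where(m>0)
def cost(d): 
    s=sil("scene",BIN,*f(d)); w=np.ones_like(s); w[:185,:285]*=1
    # ignore finger/body occlusion: pixels inside silhouette but unmasked that lie in closed mask
    return (np.abs(s-m)*(1-((mm>0)&(m==0)))).sum()/m.sum()
r=minimize(cost,[0,0,0],method="Nelder-Mead",options=dict(initial_simplex=[[0,0,0],[5,0,0],[0,5,0],[0,0,4]]))
print(cost([0,0,0]),r.x,r.fun,"deg",np.degrees(r.x[2]/50), get_eef_pos())
im=cv2.imread("pics/pre_scene_raw.png"); x0,y0=225,160; S=7
k=cv2.resize(im[y0:y0+75,x0:x0+90],None,fx=S,fy=S,interpolation=cv2.INTER_CUBIC)
k=cv2.convertScaleAbs(k,alpha=1.6)
for d,c in(([0,0,0],(0,255,255)),(r.x,(0,255,0))):
    O,Rb=f(d)
    for B in BIN: cv2.polylines(k,[cv2.convexHull(((proj("scene",Rb.apply(B)+O)-[x0,y0]+.5)*S).round().astype(np.int32))],True,c,1)
cv2.imwrite("pics/fit.png",k)
E
```

```text
scene deep_bin 0.58 [269. 193.  68.  43.]
0.11327057890378042 [ 2.37318054  3.06838507 -0.3312593 ] 0.055347540562923556 deg -0.379595200039566 [0.5532279  0.04690927 0.1691068 ][ WARN:0@0.626] global loadsave.cpp:1063 imwrite_ Unsupported depth image for selected encoder is fallbacked to CV_8U.
```

View pics/fit.png

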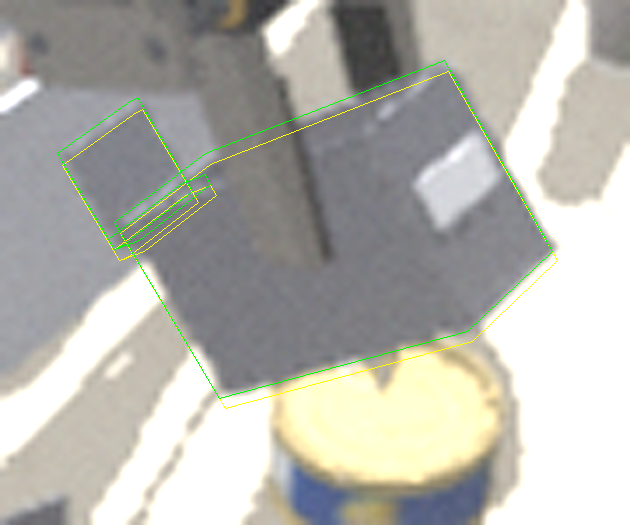

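The tipped bin lies within about 1 px (about 1.5 mm) of the prediction: bottom-left corner near (220,395) in the crop, tongue over the board at (100,180). I insert in steps, watching the force.

```bash
cat > go.py <<'E'
from h import *
def run(idx,lim=6,dx=0,dz=0,feed=.06):
    P=np.load("path.npy"); f0=get_ft_force()
    for i in idx:
        x,z,t=P[i,:3]; p,q=tcp(*onstand(x+dx,z+dz,t)); line_to(p,q,feed=feed)
        f=get_ft_force()-f0; print(i,P[i,:2],round(np.degrees(t)),f.round(1),((get_eef_pos()-p)*1000).round(1))
        if np.linalg.norm(f)>lim: print("STOP"); return False
    return True
E
python3 - <<'E'
from go import *
run([15,19,23,26,29,31,33,35]); print(get_time_s(),get_finger_gap())
im=get_image("scene"); cv2.imwrite("pics/in1.png",cv2.resize(im[120:270,170:330],None,fx=4,fy=4,interpolation=cv2.INTER_CUBIC))
E
```

```text
15 [-130.  130.] 40 [ 0.6 -1.7 -0.7] [-0.2  0.  -0.1]
19 [-122.  132.] 35 [-0.1 -0.1  0.3] [-0.5 -0.1  1. ]
23 [-114.  132.] 35 [ 0.8 -0.3  0.1] [ 0.  -0.  -0.4]
26 [-108.  134.] 35 [ 0.5 -1.   0.1] [ 0.1 -0.  -0.1]
29 [-102.  140.] 35 [ 0.7 -0.5 -0.4] [ 0.2 -0.1  0.3]
31 [-100.  144.] 35 [ 0.2 -1.  -0.1] [ 0.2 -0.   0.4]
33 [-96. 148.] 35 [ 0.3 -0.3  0. ] [ 0.3 -0.   0.3]
35 [-92. 148.] 35 [-0.2 -0.4  0.2] [ 0.   0.  -0.3]
10.0 0.049826661146556595
```

View pics/in1.png

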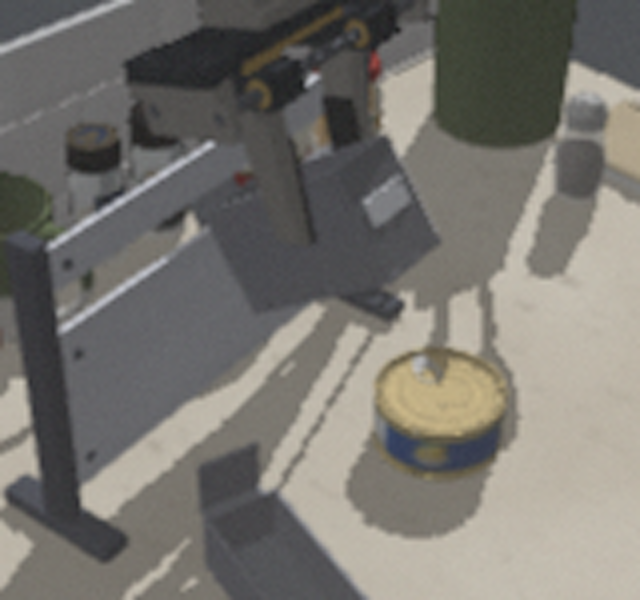

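The tongue has passed into the groove at about (205,205) and no longer shows in front of the slat. There was no contact force, so I swing down.

```bash
python3 - <<'E'
from go import *
run([37,39,41,43,45,47,49,51,53,56,58,61,64,67]); print(get_time_s(),get_finger_gap())
im=get_image("scene"); cv2.imwrite("pics/in2.png",cv2.resize(im[120:270,170:330],None,fx=4,fy=4,interpolation=cv2.INTER_CUBIC))
E
```

```text
37 [-90. 144.] 30 [-0.8 -0.4  0.6] [-1.  -0.   0.2]
39 [-86. 140.] 30 [-0.8  0.4  1.7] [ 0.7 -0.  -0.1]
41 [-86. 136.] 25 [-0.5 -0.4  0.5] [-0.9  0.  -0.1]
43 [-84. 132.] 25 [-0.2 -1.   1.5] [ 1.  -0.   0.3]
45 [-82. 128.] 20 [-1.2 -0.2 -0. ] [-0.8 -0.  -0. ]
47 [-80. 124.] 20 [-0.5 -0.3  0.5] [ 0.8 -0.1  0.1]
49 [-78. 120.] 15 [-0.5 -0.7  0.7] [-1.1  0.  -0.4]
51 [-78. 116.] 15 [-1.4 -0.2  0.8] [ 0.7 -0.1  0.2]
53 [-74. 112.] 10 [-0.5  0.4  0.8] [-1.1  0.  -0.5]
56 [-68. 110.] 5 [-0.3 -0.9  0.6] [-0.5 -0.1  0.1]
58 [-68. 106.] 5 [-0.3 -0.7 -0.2] [ 0.5 -0.   0.1]
61 [-68. 100.] 5 [-0.8 -0.1 -0.3] [-0.4  0.1 -0.8]
64 [-62.  98.] 0 [-0.3 -0.7  1.5] [-0.9 -0.  -0.3]
67 [-62.  92.] 0 [-0.7 -0.3  0.4] [-0.   0.  -0.4]
13.55 0.04987291993494473
```

View pics/in2.png

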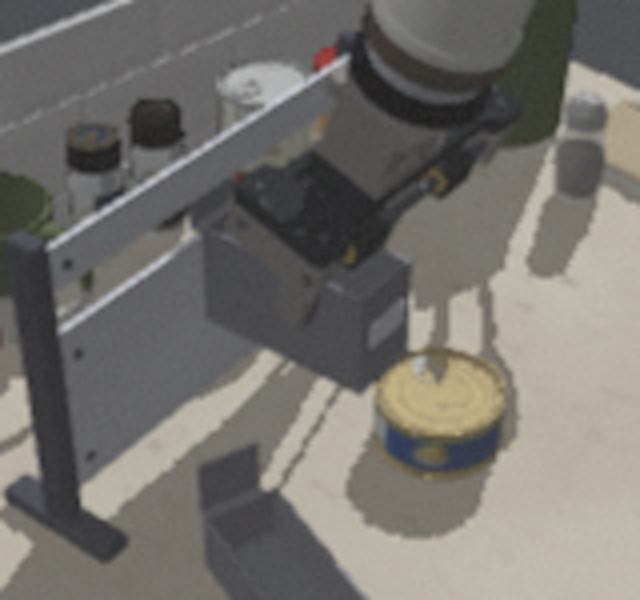

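The bin is level at the groove, with the tongue behind the slat at about (212,205). Next I lower it to contact, bring its back to the board, and release.

```bash
python3 - <<'E'
from go import *
f0=get_ft_force(); Rs=R.from_euler('z',st[2]); p=get_eef_pos().copy()
def feel(step,n,lim):
    global p
    for i in range(n):
        p=p+Rs.apply(step); line_to(p,feed=.02); pause(.1); f=Rs.inv().apply(get_ft_force()-f0)
        print(i,f.round(1),((get_eef_pos()-p)*1000).round(1))
        if abs(f@np.sign(step))>lim: return
feel([0,0,-.001],6,4)
feel([.001,0,0],6,4)
set_gripper(.092); pause(.3); print(get_time_s(),get_finger_gap())
a=rot(get_tool_rot()).apply([0,0,-1]); line_to(get_eef_pos()+.12*a,feed=.12)
move_pose(get_eef_pos()+[-.12,-.15,.1],get_tool_rot())
print(get_time_s())
im=get_image("scene"); c=cv2.resize(im[135:235,190:290],None,fx=4,fy=4,interpolation=cv2.INTER_CUBIC)
im=get_image("top"); d=cv2.resize(im[120:220,190:290],None,fx=4,fy=4,interpolation=cv2.INTER_CUBIC)
O,Rb=onstand(-60,90,0,zoff=st[3])
for k,n,x,y in((c,"scene",190,135),(d,"top",190,120)):
    for B in BIN: cv2.polylines(k,[cv2.convexHull(((proj(n,Rb.apply(B)+O)-[x,y]+.5)*4).round().astype(np.int32))],True,(0,255,255),1)
cv2.imwrite("pics/done.png",np.hstack([c,d]))
E
```

```text
0 [ 0.4 -0.1  0.3] [0.  0.  0.1]
1 [ 0.6  1.5 -0.1] [ 0.1 -0.   0.2]
2 [-2.8  0.3  3.9] [0.3 0.  0.5]
3 [-0.5  2.5  5.4] [0.5 0.1 0.6]
0 [-3.4  2.2  5.9] [-0.  0. -0.]
1 [-3.6  1.   6. ] [-0.2 -0.1 -0.2]
2 [-10.5   1.3  10.3] [-1.1 -0.1 -0.3]
17.1083 0.0918650575676269
19.125
```

View pics/done.png

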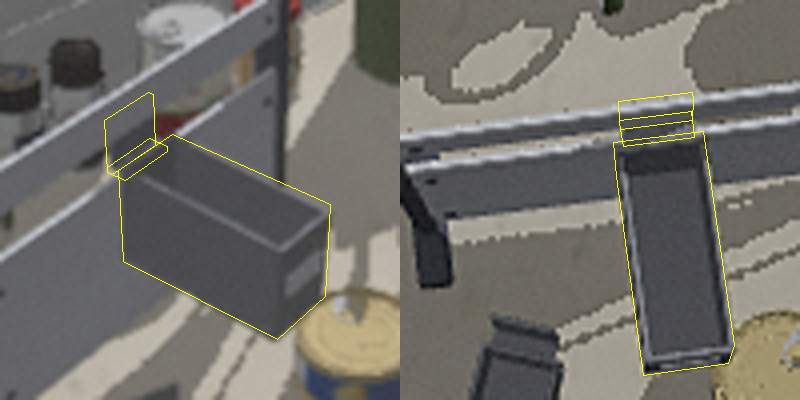

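The bin hangs level, and the outline of the ideal hung pose matches it to within about 1 px in both views. The tongue is behind the slat and the bin is centred; the shallow bin is untouched and the robot is clear.

```bash
python3 -c "
from station import *
print(finish_job(),get_time_s())"
```

```text
the job is handed in; nothing more can be done
the job is handed in; nothing more can be done
```

The deep grey bin hangs level in the middle of the groove with its back against the board, within about 1 px of the ideal pose in both cameras; the shallow bin was left alone, and I handed the job in at about 19 s.

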